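# Roll the cap strips home on a PCR plate under the cycler's raised lid

### The arm

A 6-joint arm with a two-finger parallel gripper is mounted at the origin on the work surface. World frame = base frame: x ahead of the robot, y to its left, z up, the work surface at z = 0. Lengths are in m, angles in rad, forces in N, time in s.
With the tool pointing down it reaches from about 0.325 to 0.9 m from the base axis. Payload 6.1 kg.
Tool frame: the origin (TCP) lies at the very end of the fingers, on their centre line; the grasp point (between the pads) lies 19 mm behind it; z points along the fingers, y is the direction in which the jaws open and shut (so a half turn about z gives the same grasp; the last joint's range is limited). The gripper opens to 87 mm and grips with 3 to 60 N. Pads are 19 mm wide; open, the fingers measure 117 mm over their backs; the gripper's body (75 mm by 190 mm) begins 51 mm behind the grasp point.
Start: joints at [1.06, 0.22, 1.526, -0, 1.395, -0.126], TCP at [0.235, 0.579, 0.223] pointing down, gripper open.
Joint ranges: [-2.98, 2.98], [-0.91, 2.08], [0.09, 2.57], [-1.24, 4.39], [0.2, 2.65], [-2.68, 2.68]. Speed limits (rad/s): [2.57, 2.57, 3.01, 3.14, 3.14, 3.14].

### API

Orientations are given as a unit quaternion [w, x, y, z].
In Python, from station import arm gives the robot as it stands.
- The arm moves only by the tool apply_moves, never from a script. Its argument "targets" is a list that holds one entry, the list of rows, each a list of 7 numbers: the shift along the tool's x, y, z in cm, then the turn, a rotation vector about the tool's x, y, z in degrees, then the gripper's target within -1 to 1 (fully open at 1, half-way at 0, shut at -1). A call has 1 to 5 rows; each row shifts and turns the commanded pose from where the row before left it, along the tool's axes as they then stand; what a row does not reach is not made up. A row lasts 1/8 s, in which the tool goes at most 62.5 mm and 10.7 degrees, less where a joint would pass 70% of its speed; a pose out of reach is approached as far as the arm can. A call is refused whole if a number of a shift passes 6.25 or a number of a turn 10.7, either way. A call with a gripper value outside its range is refused whole. The fingers move at their own pace and stop on an object; the grip force is fixed at half the most. Time passes only in rows, so rows that do not move let the fingers close. It gives the time, the measured TCP pose, the force and the opening at its end, in the units of the state.
- arm.get_obs(): the state, without advancing time (a new reading comes with each control period).
- arm.camera(name): name is "scene" or "top"; returns a dict with "color" (400x640x3 uint8, blue, green, red), "fx", "fy", "cx", "cy" (pixels), "distortion" ([k1, k2, p1, p2, k3] as OpenCV has them; the pictures are not rectified), "T" (4x4, takes a point from camera to world coordinates). Camera axes: x right, y down, z forward; pixel columns grow to the right and rows downward; lengths in m; the calibration is good to about 2 mm. A picture is of the moment at which its call begins. There is no depth.
- arm.hand_in(): hands the job in, once; it reports no verdict.
The state is a dict: "time": time; "qpos": joint angles; "joint_velocities": joint speeds; "tau": joint torques, N m; "eef_pos": TCP position; "orientation": TCP orientation; "force": force on the tool from outside, world axes, zero at the start; "wrist_torque": the same for the moment, N m; "width": finger opening in m.
Only numpy, scipy, OpenCV 4.12 (cv2) and the standard library are available. Lean on these libraries where they do the work, as an engineer would, in place of code of your own. Each camera call takes 0.05 s, during which the arm holds its last target. There are 200 camera calls.

### The job

Take the hand roller from its stand and roll the cap strips down on the plate in the thermal cycler: set the drum on the front row, the one farthest from the lid's hinge, and roll on to the back row in under the raised lid, with steady pressure, until all eight rows of caps are fully home. Press firmly but do not lean on it, keep the hand off the machine, and leave the lid and the things standing around where they are. Then put the roller back in its stand as it was, drum in the trough and handle leaning back, and let go.

Things in the scene. Friction and masses are not known exactly. Their poses are not given: they have to be found in the camera images.
- roller: Hand roller (brayer), 0.25 kg: white handle on a steel fork 120 mm wide with a black rubber drum, 38 mm diameter, 100 mm long. Origin: middle of the drum's axle. Axes as it rests in its stand: z up, y along the axle; the handle rises from the axle's middle leaning back to -x, 37 degrees from vertical. The handle runs from 34 to 108 mm from the axle, the fork's 8 mm crossbar is 32 mm from it.
- roller_grip (a point): Middle of the roller's handle, where to grip: on its centre line, 78 mm from the axle. Axes as roller; the axle is at (+46.9, 0, -62.3) mm from it. The handle is 24 mm wide along y with flat side faces (grip across these, best with the fingers pointing down along the handle) and 20 mm thick.
- roller_axle (a point): Middle of the roller's axle, the drum's centre, 19 mm above the surface it rolls on; axes as roller.
- drum (a joint): How far the drum has turned on its axle (rad), 0 at the start; grows when it rolls towards +x of the roller. It turns nearly freely.
- cycler: Thermal cycler, a fixed white machine 300 mm deep (x), 220 mm wide (y), its deck 150 mm above the bench. Axes: x from its front to its rear, z up; origin: centre of its underside. A 96-well plate (86 mm in x, 128 mm in y) sits in it under eight rows of white cap strips. More than 30 N of the roller on it breaks the plate.
- front_row (a point): Point on the deck (150 mm up) right under the middle of the front row (row1); axes as cycler. Plates differ in height: the caps, fully home, top out anywhere 11 to 20 mm above it, the same for all rows. At the start they stand 2.7 to 3.5 mm higher. Rows are 108 mm long in y, 9 mm apart in x. A row slides down at about 5 N, stays there, stops dead at home; 15 to 20 N rolls them home.
- back_row (a point): The same under the middle of the back row (row8), 63 mm behind front_row along x. The lid leans over it: there is room here only for a hand that leans back to the machine's front by about 30 to 45 degrees from vertical, as the roller's handle does in its stand. The roller keeps that lean all along the rows.
- lid (a joint): Opening of the cycler's lid (rad): 0 shut; starts 1.0 to 1.06, so it leans over the back rows. Stiff hinge, stays as it is. The hinge line is 60 mm behind back_row and 25 mm above the deck; the lid is 225 mm long, 200 mm wide, 40 mm thick, with an 8 mm heated plate on its underside.
- lid_edge (a point): Middle of the lower edge at the lid's free end, 215 mm from the hinge.
- cradle (a point): Place of the drum's axle with the roller in its stand, 129 mm above the bench; axes as the resting roller's. Stand: fixed grey box, 110 x 150 mm, 110 mm tall; the drum lies on its top between a 9 mm high lip (+x) and two posts (-x), 40 mm either side of the middle, on whose sloped heads the crossbar leans. 2 to 5 mm of play before and behind it: lower it straight from above.
- cradle_grip (a point): Place of roller_grip with the roller in its stand; same axes.
- spare_plate_c (a point): Bystander: centre of a loose grey 96-well plate, 86 x 128 x 14 mm, lying behind the stand.
- tube_rack_c (a point): Bystander: centre of a loose orange rack of capped tubes, 115 x 73 x 88 mm.
- reagent_c (a point): Bystander: centre of a loose amber bottle, 60 mm diameter, 130 mm tall.
- row1 (a joint): How far cap strip 1 (1 front, 8 back) is pushed down (m): 0 fully proud, 0.0035 home.
- row2 (a joint): How far cap strip 2 (1 front, 8 back) is pushed down (m): 0 fully proud, 0.0035 home.
- row3 (a joint): How far cap strip 3 (1 front, 8 back) is pushed down (m): 0 fully proud, 0.0035 home.
- row4 (a joint): How far cap strip 4 (1 front, 8 back) is pushed down (m): 0 fully proud, 0.0035 home.
- row5 (a joint): How far cap strip 5 (1 front, 8 back) is pushed down (m): 0 fully proud, 0.0035 home.
- row6 (a joint): How far cap strip 6 (1 front, 8 back) is pushed down (m): 0 fully proud, 0.0035 home.
- row7 (a joint): How far cap strip 7 (1 front, 8 back) is pushed down (m): 0 fully proud, 0.0035 home.
- row8 (a joint): How far cap strip 8 (1 front, 8 back) is pushed down (m): 0 fully proud, 0.0035 home.

How it is judged:
By the outcome, as a careful person would: the job done as asked, in the order asked, and still so for the second after the job is handed in, with the robot touching nothing.
It also fails if it takes over 72 s, if anything falls off the work surface, if the arm or the gripper's body presses on something with over 40 N, if the wrist force passes 120 N, or if a joint passes its speed limit or range.

## Working session

There is one attempt and no reset: what is moved stays moved. The work goes in short steps, Python scripts to look and compute and a tool call to move; the robot and the scene stay as the last step left them, time stands still between calls to the robot, and variables do not carry over. Pictures are saved under pics/ and viewed, about 8 in all and at most 12, crops included, and the job is handed in when it is done.

Besides the shell and the picture viewer there is one more tool, called after ">>>" by a JSON object that holds its "method" and its "body", one argument or row to a line. apply_moves: Moves the arm, as the interface text tells. Its arguments: {"type":"object","properties":{"targets":{"type":"array"}},"required":["targets"]}

```bash
mkdir -p pics; ls
cat > h.py <<'E'
from station import arm
import numpy as np, cv2
def snap(n,f):
    c=arm.camera(n); cv2.imwrite(f'pics/{f}.png',c['color']); np.savez(f'pics/{f}.npz',**{k:np.array(v) for k,v in c.items()}); return c
def load(f): return dict(np.load(f'pics/{f}.npz'))
def KD(c): return np.array([[c['fx'],0,c['cx']],[0,c['fy'],c['cy']],[0,0,1.]],float),np.array(c['distortion'],float)
def ray(c,uv):
    K,D=KD(c); p=cv2.undistortPoints(np.array([[uv]],float),K,D)[0,0]
    T=np.array(c['T']); return T[:3,3],T[:3,:3]@np.array([p[0],p[1],1])
def atz(c,uv,z):
    o,d=ray(c,uv); return o+d*(z-o[2])/d[2]
def tri(c1,u1,c2,u2):
    o1,d1=ray(c1,u1);o2,d2=ray(c2,u2)
    s=np.linalg.lstsq(np.c_[d1,-d2],o2-o1,rcond=None)[0]
    a=o1+s[0]*d1;b=o2+s[1]*d2; return (a+b)/2,np.linalg.norm(a-b)
def proj(c,P):
    K,D=KD(c);T=np.linalg.inv(np.array(c['T']));r=cv2.Rodrigues(T[:3,:3])[0]
    return cv2.projectPoints(np.array(P,float).reshape(-1,3),r,T[:3,3],K,D)[0][:,0]
E
python3 - <<'E'
from h import *
for n in('scene','top'):
    c=snap(n,n+'0'); print(n,np.round(c['T'],3).tolist(),c['fx'],c['distortion'])
print(arm.get_obs())
a=cv2.imread('pics/scene0.png');b=cv2.imread('pics/top0.png')
E
```

```text
pics
scene [[-0.944, 0.214, -0.252, 0.821], [0.33, 0.659, -0.676, 0.762], [0.021, -0.721, -0.693, 0.911], [0.0, 0.0, 0.0, 1.0]] 368.99125395873415 [-0.00745695  0.          0.          0.          0.        ]
top [[-0.004, -0.993, 0.114, 0.428], [-1.0, 0.003, -0.01, 0.013], [0.01, -0.114, -0.993, 1.34], [0.0, 0.0, 0.0, 1.0]] 385.7207341720806 [0.00481929 0.         0.         0.         0.        ]
{'time': 0.1, 'qpos': array([ 1.05987572e+00,  2.21169722e-01,  1.52752015e+00,  9.50936213e-06,
        1.39472249e+00, -1.26129125e-01]), 'joint_velocities': array([ 0.00245627, -0.0005438 , -0.00161049, -0.0001709 ,  0.00027319,
        0.00210742]), 'tau': array([ 8.60700638e-04, -4.95942664e+01, -3.88520515e+01,  7.01771351e-02,
        5.15097601e-02, -3.17387844e-06]), 'eef_pos': array([0.23433555, 0.57878151, 0.22152035]), 'orientation': array([-2.89379913e-04,  1.91211719e-01,  9.81548394e-01, -8.62620025e-04]), 'force': array([-0.35680495, -0.64332535, -0.15361542]), 'wrist_torque': array([ 0.01543561, -0.02724555,  0.02883725]), 'width': 0.08701193827347717}
```

View pics/scene0.png

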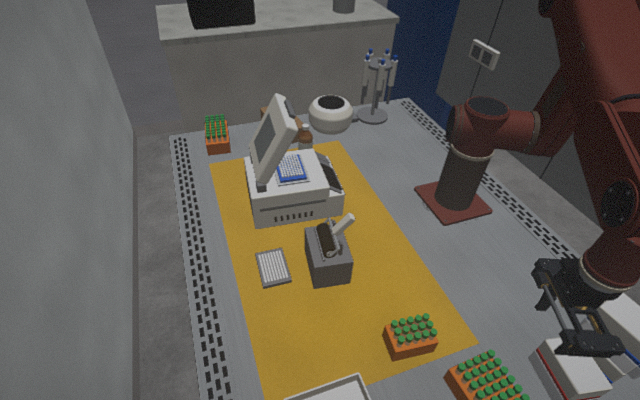

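View pics/top0.png

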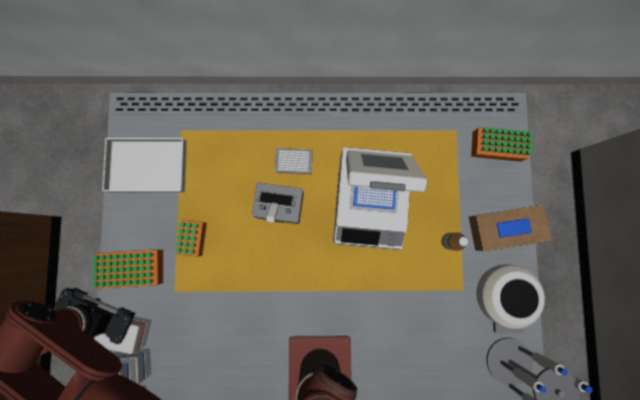

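The scene picture shows the cycler near (290,185) and the stand near (330,255). In the top picture the stand is near (278,203) and the cycler near (372,205). Next, enlarged crops.

Run:
```python
import cv2,numpy as np
b=cv2.imread('pics/top0.png')[140:260,240:440]
b=cv2.resize(b,None,fx=4,fy=4,interpolation=cv2.INTER_CUBIC)
for i in range(0,200,20): cv2.putText(b,str(240+i),(i*4,8),0,.3,(0,0,255)); cv2.line(b,(i*4,0),(i*4,479),(0,0,255) if i%100==0 else (90,90,90),1) if 0 else None
cv2.imwrite('pics/tc.png',b)
a=cv2.imread('pics/scene0.png')[90:290,235:365]
cv2.imwrite('pics/sc.png',cv2.resize(a,(520,800))[0:600] if 0 else cv2.resize(a,None,fx=3,fy=3,interpolation=cv2.INTER_CUBIC))
```

```text
(no output)
```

View pics/tc.png

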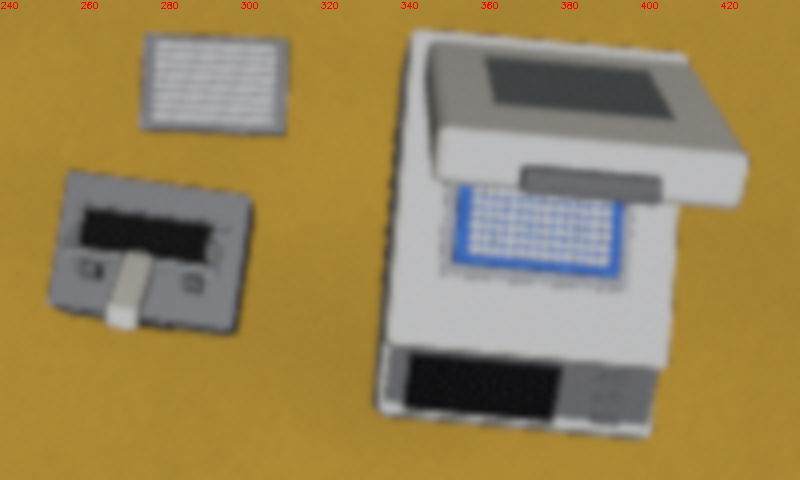

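View pics/sc.png

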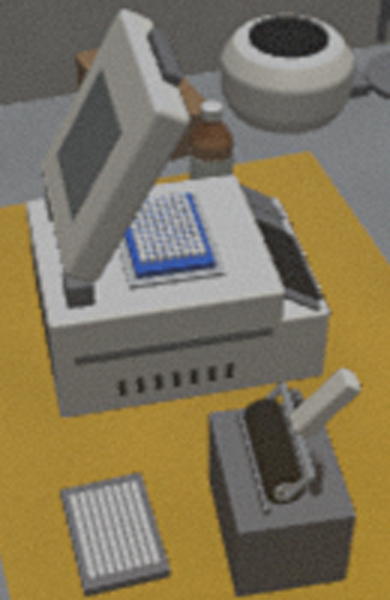

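Top crop: stand top corners lie near (70,172), (250,197), (237,332) and (50,305). The plate's front corners are at (453,262) and (618,278). The handle end is near (122,318), and the lid covers the back rows.

Run:
```python
from h import *
t=load('top0');s=load('scene0')
T=lambda x,y:(240+x/4-.4,140+y/4-.4); S=lambda x,y:(235+x/3-.33,90+y/3-.33)
def show(n,p): print(n,np.round(p,4))
st=[atz(t,T(*p),.11) for p in[(70,172),(249,197),(235,331),(50,305)]]
show('stand top',st); show('c',np.mean(st,0))
def ang(a,b): d=b-a; return np.degrees(np.arctan2(d[1],d[0]))
print('yaw',ang(st[3],st[0]),ang(st[2],st[1]),ang(st[1],st[0])-90,ang(st[2],st[3])-90)
ss=[atz(s,S(*p),.11) for p in[(208,415),(353,518),(235,540)]]
show('stand scene',ss)
dr=[atz(t,T(*p),.129) for p in[(82,228),(211,246)]];show('drum ends',dr)
# handle end
show('handle end',tri(t,T(122,322),s,S(346,380))[0]); show('err',tri(t,T(122,322),s,S(346,380))[1])
cy=[atz(t,T(*p),.15) for p in[(410,32),(388,345),(665,368),(678,208)]];show('deck',cy)
print('yaw cyc',ang(cy[1],cy[0]),ang(cy[2],cy[3]),ang(cy[2],cy[1])-90)
for z in(.16,.17):
  pl=[atz(t,T(*p),z) for p in[(453,264),(617,279)]];show('plate front',pl);print(ang(pl[1],pl[0])-90)
for n,p in dict(fl=(470,258),fr=(608,268),bl=(472,190),br=(611,205)).items(): show('caps '+n,atz(t,T(*p),.168))
sp=[atz(s,S(*p),.15) for p in[(43,327),(320,306),(282,300),(240,177)]];show('deck scene: rearleft..',sp)
for a,b in[((437,180),None),((743,205),None)]: print('lid free top px',T(*a))
```

```text
stand top [[0.6068 0.1996 0.11  ]
 [0.5861 0.0558 0.11  ]
 [0.4787 0.0668 0.11  ]
 [0.5    0.214  0.11  ]]
c [0.5429 0.1341 0.11  ]
yaw -7.664554576347812 -5.868813465747534 -8.189516732651398 -8.213132368952287
stand scene [[0.5901 0.0608 0.11  ]
 [0.5051 0.2216 0.11  ]
 [0.6141 0.2109 0.11  ]]
drum ends [[0.5594 0.1867 0.129 ]
 [0.5448 0.085  0.129 ]]
handle end [0.4844 0.144  0.2057]
err 0.0061
deck [[ 0.7116 -0.0722  0.15  ]
 [ 0.4659 -0.0526  0.15  ]
 [ 0.4474 -0.2655  0.15  ]
 [ 0.5713 -0.2794  0.15  ]]
yaw cyc -4.575715273601767 -6.391078672027016 -4.957553466308383
plate front [[ 0.5274 -0.1025  0.16  ]
 [ 0.5154 -0.2283  0.16  ]]
-5.442108830919452
plate front [[ 0.5265 -0.1015  0.17  ]
 [ 0.5146 -0.2263  0.17  ]]
-5.4421088309195085
caps fl [ 0.5312 -0.1148  0.168 ]
caps fr [ 0.5232 -0.22    0.168 ]
caps bl [ 0.5835 -0.1171  0.168 ]
caps br [ 0.5716 -0.2236  0.168 ]
deck scene: rearleft.. [[ 0.722  -0.0703  0.15  ]
 [ 0.4439 -0.0136  0.15  ]
 [ 0.478  -0.0345  0.15  ]
 [ 0.4468 -0.2554  0.15  ]]
lid free top px (348.85, 184.6)
lid free top px (425.35, 190.85)
```

```bash
cat >> h.py <<'E'
from scipy.spatial.transform import Rotation as Ro
def toolR(yaw,lean): # deg; tool y along object y, z forward/down
    cy,sy=np.cos(np.radians(yaw)),np.sin(np.radians(yaw));rx=np.array([cy,sy,0]);ry=np.array([-sy,cy,0]);rz=np.array([0,0,1.])
    l=np.radians(lean); z=np.sin(l)*rx-np.cos(l)*rz
    return np.c_[np.cross(ry,z),ry,z]
def hdl(axle,yaw,lean,d): # point on handle line d from axle
    return np.array(axle)-d*toolR(yaw,lean)[:,2]
def pose():
    o=arm.get_obs(); q=o['orientation']; return np.array(o['eef_pos']),Ro.from_quat([*q[1:],q[0]]).as_matrix(),o
def plan(pts,g,cur=None,step=.055,deg=9.5):
    """pts: list of (pos,R); print rows"""
    p,R=cur if cur else pose()[:2]
    for P,Q in pts:
        P=np.array(P);rv=Ro.from_matrix(R.T@Q).as_rotvec(degrees=True)
        n=int(max(np.ceil(np.linalg.norm(P-p)/step),np.ceil(np.linalg.norm(rv)/deg),1))
        for i in range(n):
            d=R.T@(P-p)/(n-i)*100; r=Ro.from_matrix(R.T@Q).as_rotvec(degrees=True)/(n-i)
            d=np.round(d,2);r=np.round(r,1); print([*map(float,d),*map(float,r),g],end=',\n' if i<n-1 else '\n--\n')
            p=p+R@d/100; R=R@Ro.from_rotvec(r,degrees=True).as_matrix()
    return p,R
E
python3 - <<'E'
from h import *
ax=[.551,.136,.129];yaw=-8
R=toolR(yaw,37)
p,R0,o=pose()
plan([([.30,.42,.33],toolR(-16,18)),(hdl(ax,yaw,37,.175),R)],1)
E
```

```text
[-3.01, -3.07, -2.71, -0.3, -4.5, -1.5, 1],
[-3.13, -3.13, -2.48, -0.3, -4.5, -1.5, 1],
[-3.24, -3.21, -2.25, -0.2, -4.5, -1.5, 1],
[-3.32, -3.28, -2.0, -0.3, -4.5, -1.5, 1]
--
[-3.1, -3.64, 2.08, -0.6, -3.2, -1.2, 1],
[-2.9, -3.73, 2.2, -0.6, -3.2, -1.2, 1],
[-2.69, -3.81, 2.32, -0.6, -3.1, -1.2, 1],
[-2.48, -3.89, 2.42, -0.6, -3.2, -1.2, 1],
[-2.27, -3.97, 2.52, -0.6, -3.1, -1.2, 1],
[-2.04, -4.04, 2.59, -0.7, -3.2, -1.1, 1]
--
```

>>> {"method": "apply_moves", "body": {
  "targets": [
    [[-3.0,-3.1,-2.7,-0.3,-4.5,-1.5,1],[-3.1,-3.1,-2.5,-0.3,-4.5,-1.5,1],[-3.2,-3.2,-2.2,-0.2,-4.5,-1.5,1],[-3.3,-3.3,-2.0,-0.3,-4.5,-1.5,1]]
  ]
}}

```text
time: 0.6
eef_pos: [0.2996, 0.4192, 0.3308]
orientation: [0.156, 0.137, 0.978, -0.021]
force: [1.2, 0.4, 1.2]
width: 0.0869
```

>>> {"method": "apply_moves", "body": {
  "targets": [
    [[-3.1,-3.6,2.1,-0.6,-3.2,-1.2,1],[-2.9,-3.7,2.2,-0.6,-3.2,-1.2,1],[-2.7,-3.8,2.3,-0.6,-3.1,-1.2,1],[-2.5,-3.9,2.4,-0.6,-3.2,-1.2,1],[-2.3,-4.0,2.5,-0.6,-3.1,-1.2,1]]
  ]
}}

```text
time: 1.23
eef_pos: [0.4223, 0.1953, 0.279]
orientation: [0.291, 0.077, 0.953, -0.022]
force: [0.2, -0.5, 0.6]
width: 0.087
```

>>> {"method": "apply_moves", "body": {
  "targets": [
    [[-2.0,-4.0,2.6,-0.7,-3.2,-1.1,1],[0,0,0,0,0,0,1],[0,0,0,0,0,0,1]]
  ]
}}

```text
time: 1.6
eef_pos: [0.4463, 0.152, 0.2694]
orientation: [0.317, 0.067, 0.946, -0.021]
force: [0.1, -0.5, -0.0]
width: 0.0871
```

Run:
```python
from h import *
p,R,o=pose(); print(p,o['force'],o['qpos']); ax=[.551,.136,.129]
plan([(hdl(ax,-8,37,.175),toolR(-8,37))],1)
c=snap('top','t1');d=snap('scene','s1')
print(proj(c,p),proj(d,p))
a=cv2.resize(c['color'][150:240,230:330],None,fx=4,fy=4,interpolation=cv2.INTER_CUBIC)
b=cv2.resize(d['color'][180:300,280:380],None,fx=4,fy=4,interpolation=cv2.INTER_CUBIC)
h=np.zeros((480,800,3),np.uint8);h[:360,:400]=a;h[:,400:]=b;cv2.imwrite('pics/c1.png',h)
```

```text
[0.44627514 0.15203104 0.26937721] [ 0.0543883  -0.54445711 -0.03573264] [ 0.37659946 -0.65606758  2.30399406 -0.37331073  0.94580134 -0.91761213]
[-0.01, -0.13, 0.09, 0.1, 0.1, -0.2, 1]
--
[[264.87320404 231.91011124]] [[368.20949015 197.96572726]]
```

View pics/c1.png

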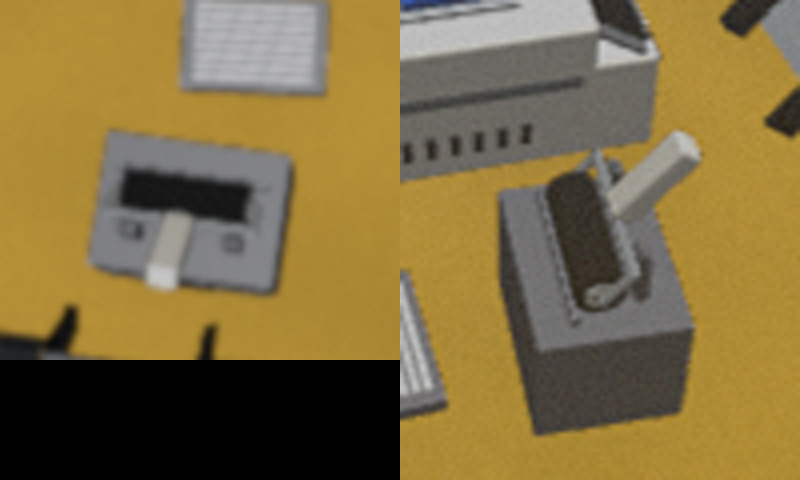

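The crop shows the fingertips at (70,310) and (210,330), with the handle end face near (162,278) and the handle root near (180,213) in the left half. On the right, the end face is near (684,150), the drum end at (596,297) and the handle root near (618,208).

Run:
```python
from h import *
from scipy.optimize import least_squares
t=load('t1');s=load('s1')
A=lambda x,y:np.array([230+x/4-.4,150+y/4-.4]);B=lambda x,y:np.array([280+(x-400)/4-.4,180+y/4-.4])
def model(v):
    x,y,w=v;R=Ro.from_euler('z',w,degrees=True).as_matrix();c=np.array([x,y,.129])
    f=lambda *P:c+R@np.array(P)/1000
    e=f(-65,0,86.3);root=f(-20.5,0,27.2)
    st=[f(55+o,75*k,-19) for o,k in()]
    return e,root,f(0,60,0),f(0,-50,17),f(0,50,17)
def res(v):
    e,r,ye,d1,d2=model(v)
    tt=proj(t,[e,d1,d2])-[A(163,277),A(249,202),A(124,186)]
    ss=proj(s,[e,ye])-[B(684,152),B(598,297)]
    return np.r_[tt.ravel(),ss.ravel()]
r=least_squares(res,[.551,.136,-8]);print(r.x,np.round(r.fun,1))
x,y,w=r.x
for ww in(-8,-5):print(proj(t,model([.551,.136,ww])[0]))
# stand corners
for nm,C,P in(('top',t,[A(108,130),A(291,155),A(277,292),A(90,265)]),('scene',s,[B(500,193),B(541,350),B(692,328)])):
  print(nm,np.round([atz(C,q,.11) for q in P],4).tolist())
```

```text
[  0.55169481   0.13424826 -10.40358343] [-0.8 -1.   0.2  1.2 -0.2 -0.5  0.  -2.9  0.   1.5]
[[269.86505073 218.26030044]]
[[271.02759325 218.38826065]]
top [[0.6084, 0.2012, 0.11], [0.5877, 0.0542, 0.11], [0.4779, 0.0653, 0.11], [0.5, 0.214, 0.11]]
scene [[0.5882, 0.0607, 0.11], [0.6067, 0.2045, 0.11], [0.5034, 0.2195, 0.11]]
```

Run:
```python
from h import *
ax=[.5515,.135,.129];R=toolR(-8,37)
plan([(hdl(ax,-8,37,.13),R),(hdl(ax,-8,37,.053),R)],1,step=.03)
```

```text
[-0.02, -0.18, 2.33, 0.1, 0.0, -0.0, 1],
[-0.02, -0.18, 2.34, 0.1, 0.1, -0.0, 1]
--
[-0.0, -0.0, 2.57, 0.0, -0.0, -0.0, 1],
[-0.0, -0.0, 2.56, 0.0, -0.0, -0.0, 1],
[-0.01, -0.01, 2.57, 0.0, -0.0, -0.0, 1]
--
```

>>> {"method": "apply_moves", "body": {
  "targets": [
    [[0,-0.2,2.3,0,0,0,1],[0,-0.2,2.3,0,0,0,1],[0,0,2.6,0,0,0,1],[0,0,2.6,0,0,0,1],[0,0,2.5,0,0,0,1]]
  ]
}}

```text
time: 2.33
eef_pos: [0.5197, 0.1402, 0.1706]
orientation: [0.317, 0.065, 0.946, -0.02]
force: [0.8, 0.8, 0.1]
width: 0.0869
```

Run:
```python
from h import *
p,R,o=pose(); print(p,o['force'])
plan([(hdl([.5515,.135,.129],-8,37,.053),toolR(-8,37))],1)
c=snap('top','t2');d=snap('scene','s2')
print(proj(d,p))
a=cv2.resize(c['color'][150:240,230:330],None,fx=4,fy=4,interpolation=cv2.INTER_CUBIC)
b=cv2.resize(d['color'][190:270,300:380],None,fx=5,fy=5,interpolation=cv2.INTER_CUBIC)
h=np.zeros((400,800,3),np.uint8);h[:360,:400]=a;h[:,400:]=b;cv2.imwrite('pics/c2.png',h)
```

```text
[0.51971536 0.14017828 0.17064023] [0.78127467 0.82206962 0.14163654]
[-0.07, -0.07, -0.04, 0.3, 0.1, 0.1, 1]
--
[[337.5677422  227.35894054]]
```

View pics/c2.png

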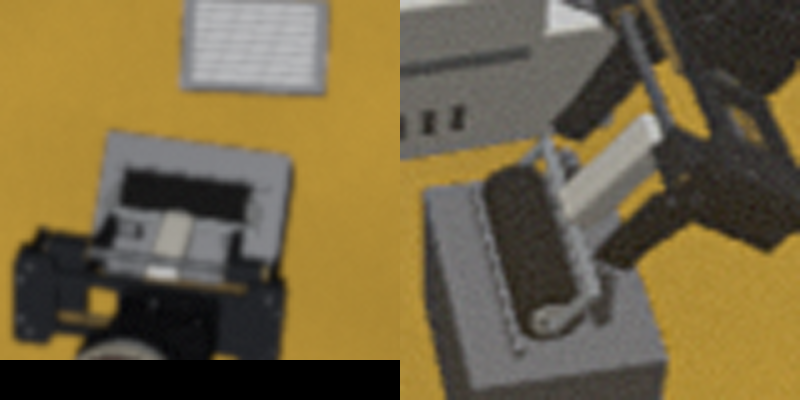

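The fingers straddle the handle: their midpoint is near x=173 and the handle is near x=175 on the left, and on the right they are centred too. Closing.

>>> {"method": "apply_moves", "body": {
  "targets": [
    [[0,-0.1,0,0,0,0,-1],[0,0,0,0,0,0,-1],[0,0,0,0,0,0,-1],[0,0,0,0,0,0,-1],[0,0,0,0,0,0,-1]]
  ]
}}

```text
time: 3.05
eef_pos: [0.5191, 0.137, 0.1713]
orientation: [0.317, 0.067, 0.946, -0.021]
force: [0.6, 0.4, -0.2]
width: 0.0453
```

>>> {"method": "apply_moves", "body": {
  "targets": [
    [[0,0,0,0,0,0,-1],[0,0,0,0,0,0,-1],[0,0,0,0,0,0,-1]]
  ]
}}

```text
time: 3.42
eef_pos: [0.5191, 0.1372, 0.1709]
orientation: [0.317, 0.066, 0.946, -0.021]
force: [1.5, 1.2, -1.0]
width: 0.024
```

Run:
```python
from h import *
p,R,o=pose(); print(p,o['force'],o['wrist_torque'],o['width'],o['qpos']);print(R.round(4).tolist())
```

```text
[0.51908413 0.13715758 0.17090183] [ 1.50870103  1.1969972  -1.0208496 ] [0.31647828 0.37082317 0.18760018] 0.023984634018490176 [ 0.2603367  -0.35288701  2.30619254 -0.41165989  0.62012483 -0.90291436]
[[-0.7899, 0.1388, 0.5973], [0.1124, 0.9903, -0.0815], [-0.6028, 0.0027, -0.7979]]
```

Run:
```python
from h import *
p,R,o=pose(); np.savez('grip.npz',p=p,R=R)
fr=np.array([.531,-.166,0]);D=.0525
Q=toolR(-5.3,37)
f=lambda dx,z:hdl(fr+[dx*np.cos(.0925),-dx*np.sin(.0925),z],-5.3,37,D)
p2,R2=plan([(p+[0,0,.05],R),(p+[-.03,-.03,.10],R)],-1,step=.035)
plan([(f(-.05,.235),Q),(f(-.03,.215),Q)],-1,cur=(p2,R2),step=.05)
```

```text
[-1.51, 0.01, -1.99, 0.0, 0.0, 0.0, -1],
[-1.5, 0.0, -2.0, 0.0, 0.0, 0.0, -1]
--
[-0.49, -1.69, -2.77, 0.0, 0.0, 0.0, -1],
[-0.5, -1.68, -2.77, 0.0, 0.0, 0.0, -1]
--
[-0.04, -4.47, -0.11, -0.2, 0.0, -0.4, -1],
[-0.01, -4.48, -0.13, -0.3, 0.0, -0.4, -1],
[0.02, -4.47, -0.15, -0.2, 0.0, -0.4, -1],
[0.06, -4.47, -0.16, -0.3, 0.0, -0.3, -1],
[0.08, -4.47, -0.19, -0.2, 0.0, -0.4, -1],
[0.11, -4.48, -0.2, -0.3, 0.1, -0.3, -1]
--
[-0.4, 0.0, 2.8, 0.0, -0.0, -0.0, -1]
--
```

>>> {"method": "apply_moves", "body": {
  "targets": [
    [[-0.6,0,-0.8,0,0,0,-1],[-1.2,0,-1.6,0,0,0,-1],[-1.2,0,-1.6,0,0,0,-1],[-0.5,-1.7,-2.8,0,0,0,-1],[-0.5,-1.7,-2.8,0,0,0,-1]]
  ]
}}

```text
time: 4.05
eef_pos: [0.4875, 0.1064, 0.2718]
orientation: [0.316, 0.066, 0.946, -0.021]
force: [0.7, 0.2, -2.5]
width: 0.024
```

>>> {"method": "apply_moves", "body": {
  "targets": [
    [[0,-4.5,-0.1,-0.2,0,-0.4,-1],[0,-4.5,-0.1,-0.3,0,-0.4,-1],[0,-4.5,-0.2,-0.2,0,-0.4,-1],[0.1,-4.5,-0.2,-0.3,0,-0.3,-1],[0.1,-4.5,-0.2,-0.2,0,-0.4,-1]]
  ]
}}

```text
time: 4.68
eef_pos: [0.4537, -0.117, 0.277]
orientation: [0.318, 0.047, 0.947, -0.017]
force: [-0.2, 0.6, -3.5]
width: 0.0238
```

>>> {"method": "apply_moves", "body": {
  "targets": [
    [[0.1,-4.5,-0.2,-0.3,0.1,-0.3,-1],[-0.4,0,2.8,0,0,0,-1],[0,0,0,0,0,0,-1],[0,0,0,0,0,0,-1],[0,0,0,0,0,0,-1]]
  ]
}}

```text
time: 5.3
eef_pos: [0.4682, -0.1613, 0.2585]
orientation: [0.317, 0.043, 0.947, -0.015]
force: [0.8, -0.2, -2.0]
width: 0.0237
```

Run:
```python
from h import *
p,R,o=pose(); print(p,o['force'],o['wrist_torque'],o['width'],o['qpos'])
ax=p+R[:,2]*.0525; print('axle',ax, 'yaw',np.degrees(np.arctan2(-R[0,1],R[1,1])),'tilt',R[2,1],'lean',np.degrees(np.arctan2(-R[2,0],-R[2,2])))
c=snap('top','t3');d=snap('scene','s3')
E0=[ax+k*R[:,1] for k in(.05,-.05)]
print('drum ends proj',proj(c,E0),proj(d,E0))
a=cv2.resize(c['color'][145:245,330:430],None,fx=4,fy=4,interpolation=cv2.INTER_CUBIC)
b=cv2.resize(d['color'][125:225,250:350],None,fx=4,fy=4,interpolation=cv2.INTER_CUBIC)
cv2.imwrite('pics/c3.png',np.hstack([a,b]))
```

```text
[ 0.46818568 -0.16127952  0.25849644] [ 0.83372085 -0.18051066 -1.98165406] [0.07713131 0.65473746 0.00600512] 0.023691581633922352 [-0.76294411 -0.65854228  2.32518643  0.46348557  0.99350215 -2.40351891]
axle [ 0.49966987 -0.16417074  0.21658419] yaw -5.191899246437263 tilt -0.0007229313495628435 lean 37.02918657328876
drum ends proj [[358.89146501 211.87307716]
 [393.04619545 214.84619989]] [[312.75120675 159.2890312 ]
 [305.49255567 141.52184621]]
```

View pics/c3.png

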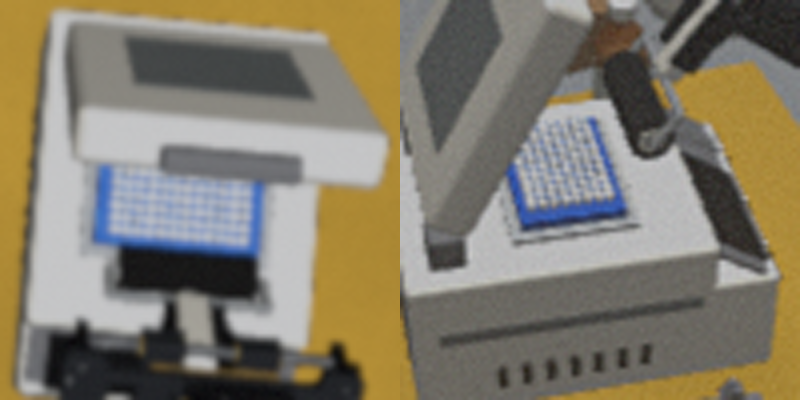

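Left: drum spans about (118,262) to (258,283), mid (188,272). The caps' front row runs from (112,237) to (248,246), and the plate's front corners are (97,243) and (260,252). On the right the plate corners are (520,228), (632,213) and (597,118).

Run:
```python
from h import *
t=load('t3');s=load('s3')
A=lambda x,y:np.array([330+x/4-.4,145+y/4-.4]);B=lambda x,y:np.array([250+(x-400)/4-.4,125+y/4-.4])
print('drum',atz(t,A(188,272),.2166))
print('caps',[atz(t,A(*q),.168).round(4) for q in((112,237),(248,246))])
print('plate top',[atz(t,A(*q),.163).round(4) for q in((97,243),(260,252))])
print('scene plate',[atz(s,B(*q),.163).round(4) for q in((520,218),(628,203),(594,116))])
print('scene caps',[atz(s,B(*q),.168).round(4) for q in((612,200),(530,208),(583,122))])
# drum end cap (left end of axle) in scene
p=np.array([.46819,-.16128,.2585]);print('drum left end predicted',np.array([.49967,-.16417,.21658])+.06*np.array([.09,.996,0]), 'seen@z',atz(s,B(653,143),.2166))
```

```text
drum [ 0.5018796  -0.16606645  0.2166    ]
caps [array([ 0.532 , -0.1163,  0.168 ]), array([ 0.5247, -0.2201,  0.168 ])]
plate top [array([ 0.5279, -0.1053,  0.163 ]), array([ 0.5205, -0.2301,  0.163 ])]
scene plate [array([ 0.6133, -0.1157,  0.163 ]), array([ 0.5264, -0.1074,  0.163 ]), array([ 0.517 , -0.2278,  0.163 ])]
scene caps [array([ 0.5393, -0.109 ,  0.168 ]), array([ 0.6039, -0.1193,  0.168 ]), array([ 0.5304, -0.2158,  0.168 ])]
drum left end predicted [ 0.50507 -0.10441  0.21658] seen@z [ 0.50572083 -0.10903349  0.2166    ]
```

>>> {"method": "apply_moves", "body": {
  "targets": [
    [[-1.3,0.1,1.0,0,0,0,-1],[-1.3,0,0.9,0,0,0,-1],[0.6,0,0.8,0,0,0,-1],[0.5,0,0.7,0,0,0,-1],[0,0,0,0,0,0,-1]]
  ]
}}

```text
time: 6.02
eef_pos: [0.4993, -0.1636, 0.2375]
orientation: [0.316, 0.044, 0.948, -0.014]
force: [0.2, 0.7, -1.9]
width: 0.0241
```

```bash
cat >> h.py <<'E'
def rep(D=.0525):
    p,R,o=pose(); print('t',o['time'],'axle',(p+R[:,2]*D).round(4),'F',o['force'].round(2),'M',o['wrist_torque'].round(2),'lean',np.degrees(np.arctan2(-R[2,0],-R[2,2])).round(2),'tilt',R[2,1].round(4),'q6',o['qpos'][5].round(3))
E
python3 - <<'E'
from h import *
rep()
c=snap('top','t4');d=snap('scene','s4')
a=cv2.resize(c['color'][165:245,340:420],None,fx=5,fy=5,interpolation=cv2.INTER_CUBIC)
b=cv2.resize(d['color'][125:205,260:340],None,fx=5,fy=5,interpolation=cv2.INTER_CUBIC)
cv2.imwrite('pics/c4.png',np.hstack([a,b]))
E
```

```text
t 6.025 axle [ 0.5306 -0.1664  0.1955] F [ 0.15  0.66 -1.86] M [0.1  0.65 0.03] lean 36.84 tilt 0.0017 q6 -2.379
```

View pics/c4.png

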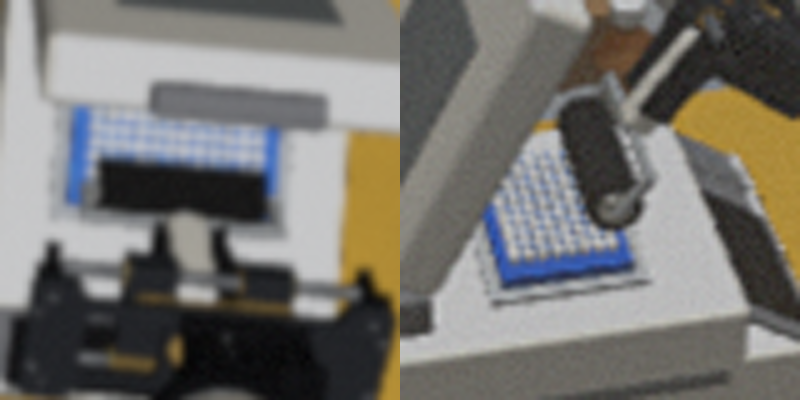

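The drum is centred over the plate's front: it spans (98–268, ~188) and the plate spans 68–280, allowing for parallax. In the scene view it lies over the front row. Now lowering in small steps, watching the force.

>>> {"method": "apply_moves", "body": {
  "targets": [
    [[0.06,0,0.08,0,0,0,-1],[0.06,0,0.08,0,0,0,-1],[0.06,0,0.08,0,0,0,-1],[0,0,0,0,0,0,-1]]
  ]
}}

```text
time: 6.62
eef_pos: [0.5003, -0.1642, 0.2363]
orientation: [0.317, 0.044, 0.947, -0.015]
force: [0.0, 0.5, -1.8]
width: 0.0241
```

>>> {"method": "apply_moves", "body": {
  "targets": [
    [[0.06,0,0.08,0,0,0,-1],[0.06,0,0.08,0,0,0,-1],[0.06,0,0.08,0,0,0,-1],[0,0,0,0,0,0,-1]]
  ]
}}

```text
time: 7.12
eef_pos: [0.5003, -0.1642, 0.2332]
orientation: [0.317, 0.044, 0.947, -0.015]
force: [0.5, -0.3, -2.2]
width: 0.0238
```

>>> {"method": "apply_moves", "body": {
  "targets": [
    [[0,0,0,0,0,0,-1]]
  ]
}}

```text
time: 7.25
eef_pos: [0.5003, -0.1643, 0.2334]
orientation: [0.317, 0.044, 0.947, -0.015]
force: [0.6, -1.1, -2.5]
width: 0.0239
```

>>> {"method": "apply_moves", "body": {
  "targets": [
    [[0.06,0,0.08,0,0,0,-1],[0.06,0,0.08,0,0,0,-1],[0,0,0,0,0,0,-1]]
  ]
}}

```text
time: 7.62
eef_pos: [0.5003, -0.1642, 0.2313]
orientation: [0.317, 0.044, 0.947, -0.015]
force: [-0.3, -0.3, -1.5]
width: 0.0241
```

>>> {"method": "apply_moves", "body": {
  "targets": [
    [[0.06,0,0.08,0,0,0,-1],[0,0,0,0,0,0,-1]]
  ]
}}

```text
time: 7.88
eef_pos: [0.5008, -0.1643, 0.2312]
orientation: [0.317, 0.044, 0.947, -0.015]
force: [0.4, 1.9, 1.8]
width: 0.024
```

>>> {"method": "apply_moves", "body": {
  "targets": [
    [[0.06,0,0.08,0,0,0,-1],[0,0,0,0,0,0,-1]]
  ]
}}

```text
time: 8.12
eef_pos: [0.5009, -0.1644, 0.2305]
orientation: [0.318, 0.044, 0.947, -0.015]
force: [-0.3, 2.3, 4.5]
width: 0.024
```

>>> {"method": "apply_moves", "body": {
  "targets": [
    [[0.06,0,0.08,0,0,0,-1],[0,0,0,0,0,0,-1]]
  ]
}}

```text
time: 8.38
eef_pos: [0.5012, -0.1644, 0.23]
orientation: [0.318, 0.044, 0.947, -0.015]
force: [-0.7, 3.4, 6.6]
width: 0.0239
```

>>> {"method": "apply_moves", "body": {
  "targets": [
    [[0.06,0,0.08,0,0,0,-1],[0,0,0,0,0,0,-1]]
  ]
}}

```text
time: 8.62
eef_pos: [0.5013, -0.1645, 0.2292]
orientation: [0.318, 0.044, 0.947, -0.015]
force: [-0.6, 3.8, 7.1]
width: 0.0236
```

>>> {"method": "apply_moves", "body": {
  "targets": [
    [[0.06,0,0.08,0,0,0,-1],[0,0,0,0,0,0,-1]]
  ]
}}

```text
time: 8.88
eef_pos: [0.5013, -0.1645, 0.2283]
orientation: [0.318, 0.044, 0.947, -0.015]
force: [-1.0, 3.5, 8.1]
width: 0.0241
```

Run:
```python
from h import *
rep()
```

```text
t 8.875 axle [ 0.5329 -0.1674  0.1865] F [-1.01  3.54  8.06] M [ 0.52 -0.51  0.45] lean 37.16 tilt -0.0003 q6 -2.396
```

>>> {"method": "apply_moves", "body": {
  "targets": [
    [[0.06,0,0.08,0,0,0,-1],[0,0,0,0,0,0,-1]]
  ]
}}

```text
time: 9.12
eef_pos: [0.5018, -0.1645, 0.2282]
orientation: [0.319, 0.044, 0.947, -0.015]
force: [-0.6, 4.6, 9.1]
width: 0.0238
```

>>> {"method": "apply_moves", "body": {
  "targets": [
    [[0.06,0,0.08,0,0,0,-1],[0,0,0,0,0,0,-1]]
  ]
}}

```text
time: 9.38
eef_pos: [0.5023, -0.1646, 0.2281]
orientation: [0.32, 0.044, 0.946, -0.015]
force: [0.4, 5.5, 10.8]
width: 0.0239
```

>>> {"method": "apply_moves", "body": {
  "targets": [
    [[0.06,0.1,0.08,0,0,0,-1],[0.06,0.1,0.08,0,0,0,-1],[0,0,0,0,0,0,-1]]
  ]
}}

```text
time: 9.75
eef_pos: [0.5034, -0.1643, 0.2279]
orientation: [0.321, 0.044, 0.946, -0.017]
force: [-0.6, 1.8, 13.2]
width: 0.0242
```

Run:
```python
from h import *
rep()
```

```text
t 9.75 axle [ 0.5352 -0.1675  0.1863] F [-0.59  1.77 13.2 ] M [ 0.22 -1.49  0.18] lean 37.53 tilt -0.004 q6 -2.395
```

>>> {"method": "apply_moves", "body": {
  "targets": [
    [[0.06,0.03,0.08,0,0,0,-1],[-0.16,0,0.12,0,0,0,-1],[-0.16,0,0.12,0,0,0,-1],[-0.16,0,0.12,0,0,0,-1],[0,0,0,0,0,0,-1]]
  ]
}}

```text
time: 10.38
eef_pos: [0.5093, -0.1648, 0.2267]
orientation: [0.321, 0.044, 0.946, -0.017]
force: [-0.8, -0.2, 12.6]
width: 0.0235
```

Run:
```python
from h import *
rep()
```

```text
t 10.375 axle [ 0.5411 -0.1681  0.1851] F [-0.76 -0.2  12.64] M [ 0.04 -1.38  0.06] lean 37.5 tilt -0.0043 q6 -2.388
```

>>> {"method": "apply_moves", "body": {
  "targets": [
    [[-0.1,0,0.2,0,0,0,-1],[-0.1,0,0.2,0,0,0,-1],[-0.16,0,0.12,0,0,0,-1],[-0.16,0,0.12,0,0,0,-1],[-0.16,0,0.12,0,0,0,-1]]
  ]
}}

```text
time: 11.0
eef_pos: [0.5192, -0.1658, 0.2247]
orientation: [0.321, 0.044, 0.946, -0.017]
force: [-0.5, -0.2, 13.5]
width: 0.024
```

Run:
```python
from h import *
rep()
```

```text
t 11.0 axle [ 0.551  -0.169   0.1831] F [-0.52 -0.19 13.49] M [ 0.02 -1.33  0.11] lean 37.5 tilt -0.0043 q6 -2.378
```

Run:
```python
from h import *
p,R,o=pose()
d=snap('scene','s5'); c=snap('top','t5')
ax=p+R[:,2]*.0525
print(proj(d,[p,ax,ax+.06*R[:,1],p-R[:,2]*.0555]))
b=cv2.resize(d['color'][105:205,260:360],None,fx=6,fy=6,interpolation=cv2.INTER_CUBIC)
cv2.imwrite('pics/c5.png',b)
```

```text
[[303.07379372 148.83873822]
 [293.47365962 160.59523481]
 [297.28615479 171.94891494]
 [313.63810564 135.90354918]]
```

View pics/c5.png

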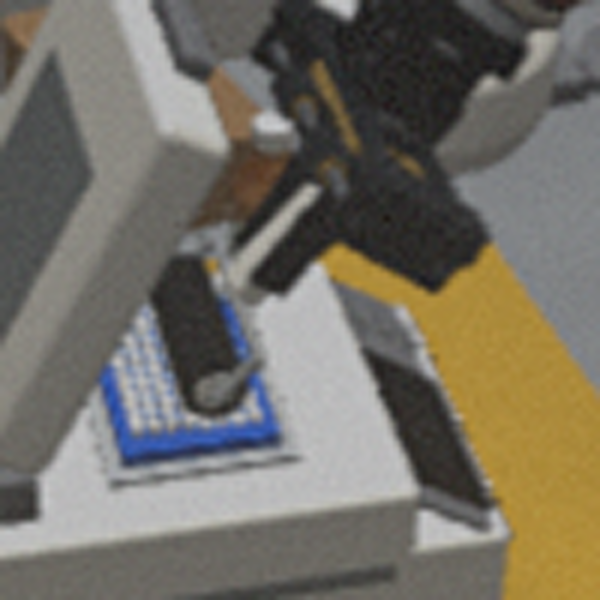

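The axle end shows at (213,388) against a predicted (224,402). The roller has pitched about 3–4° in the grip, so its lean is now about 41°, which is still in range. I'll roll on level without pressing further.

>>> {"method": "apply_moves", "body": {
  "targets": [
    [[-0.16,0,0.12,0,0,0,-1],[-0.16,0,0.12,0,0,0,-1],[-0.16,0,0.12,0,0,0,-1],[-0.16,0,0.12,0,0,0,-1],[-0.16,0,0.12,0,0,0,-1]]
  ]
}}

```text
time: 11.72
eef_pos: [0.5292, -0.1667, 0.2247]
orientation: [0.321, 0.044, 0.946, -0.017]
force: [-2.9, 0.1, 13.6]
width: 0.0238
```

Run:
```python
from h import *
rep()
```

```text
t 11.725 axle [ 0.561  -0.1699  0.1831] F [-2.88  0.1  13.61] M [ 0.03 -1.2   0.03] lean 37.5 tilt -0.0043 q6 -2.366
```

>>> {"method": "apply_moves", "body": {
  "targets": [
    [[-0.16,0,0.12,0,0,0,-1],[-0.16,0,0.12,0,0,0,-1],[-0.16,0,0.12,0,0,0,-1],[-0.16,0,0.12,0,0,0,-1],[-0.16,0,0.12,0,0,0,-1]]
  ]
}}

```text
time: 12.35
eef_pos: [0.5391, -0.1677, 0.2248]
orientation: [0.321, 0.044, 0.946, -0.017]
force: [-3.3, -0.1, 14.4]
width: 0.0241
```

>>> {"method": "apply_moves", "body": {
  "targets": [
    [[-0.16,0,0.12,0,0,0,-1],[-0.16,0,0.12,0,0,0,-1],[-0.16,0,0.12,0,0,0,-1],[-0.16,0,0.12,0,0,0,-1],[-0.16,0,0.12,0,0,0,-1]]
  ]
}}

```text
time: 12.98
eef_pos: [0.549, -0.1686, 0.2248]
orientation: [0.321, 0.044, 0.946, -0.017]
force: [-3.9, 0.5, 13.3]
width: 0.0236
```

Run:
```python
from h import *
rep()
p,R,o=pose()
d=snap('scene','s6')
ax=p+R[:,2]*.0525
print((proj(d,[p,ax,ax+.06*R[:,1],p-R[:,2]*.0555])-[240,85])*6)
cv2.imwrite('pics/c6.png',cv2.resize(d['color'][85:185,240:340],None,fx=6,fy=6,interpolation=cv2.INTER_CUBIC))
```

```text
t 12.975 axle [ 0.5808 -0.1718  0.1831] F [-3.87  0.52 13.34] M [ 0.08 -1.07 -0.  ] lean 37.49 tilt -0.0044 q6 -2.342
[[323.2586593  389.85483706]
 [266.47018957 460.60651581]
 [287.50337238 529.31755506]
 [385.7665013  311.99158759]]
```

View pics/c6.png

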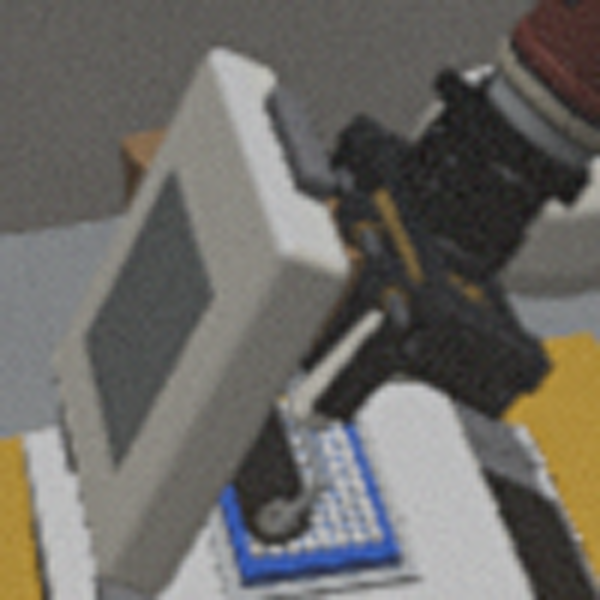

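The axle end is at (277,518), the same offset as before, so there has been no further slip. The hand clears the lid. About 13 mm remain to the back row.

>>> {"method": "apply_moves", "body": {
  "targets": [
    [[-0.16,0,0.12,0,0,0,-1],[-0.16,0,0.12,0,0,0,-1],[-0.16,0,0.12,0,0,0,-1],[-0.16,0,0.12,0,0,0,-1],[0,0,0,0,0,0,-1]]
  ]
}}

```text
time: 13.65
eef_pos: [0.5572, -0.1694, 0.2248]
orientation: [0.321, 0.044, 0.946, -0.017]
force: [0.3, -0.7, 11.4]
width: 0.024
```

Run:
```python
from h import *
rep()
d=load('s6')
print('s6 axle end at z.186',atz(d,(240+277/6-.4,85+518/6-.4),.186)-np.array([.0055,.0598,0]))
d=load('s5')
print('s5',atz(d,(260+213/6-.4,105+388/6-.4),.186)-np.array([.0055,.0598,0]))
d=load('s3')
print('s3',atz(d,(250+253/4-.4,125+143/4-.4),.2166)-np.array([.0055,.0598,0]))
```

```text
t 13.65 axle [ 0.589  -0.1726  0.1831] F [ 0.3  -0.68 11.35] M [-0.12 -1.37 -0.02] lean 37.51 tilt -0.0042 q6 -2.333
s6 axle end at z.186 [ 0.58523756 -0.18114551  0.186     ]
s5 [ 0.55492801 -0.1802594   0.186     ]
s3 [ 0.50022083 -0.16883349  0.2166    ]
```

>>> {"method": "apply_moves", "body": {
  "targets": [
    [[-0.06,0,0.18,0,0,0,-1],[-0.12,0,0.14,0,0,0,-1],[0,0,0,0,0,0,-1]]
  ]
}}

```text
time: 14.02
eef_pos: [0.5605, -0.1697, 0.2232]
orientation: [0.321, 0.044, 0.946, -0.017]
force: [1.0, -0.4, 10.4]
width: 0.024
```

Run:
```python
from h import *
rep()
```

```text
t 14.025 axle [ 0.5923 -0.1729  0.1815] F [ 1.02 -0.44 10.4 ] M [-0.13 -1.38 -0.02] lean 37.5 tilt -0.0042 q6 -2.331
```

>>> {"method": "apply_moves", "body": {
  "targets": [
    [[0.16,0,-0.12,0,0,0,-1],[0.16,0,-0.12,0,0,0,-1],[0.16,0,-0.12,0,0,0,-1],[0.16,0,-0.12,0,0,0,-1],[0.16,0,-0.12,0,0,0,-1]]
  ]
}}

```text
time: 14.65
eef_pos: [0.5504, -0.1687, 0.2231]
orientation: [0.321, 0.045, 0.946, -0.017]
force: [0.7, 1.1, 10.8]
width: 0.0234
```

>>> {"method": "apply_moves", "body": {
  "targets": [
    [[0.16,0,-0.12,0,0,0,-1],[0.16,0,-0.12,0,0,0,-1],[0.16,0,-0.12,0,0,0,-1],[0.16,0,-0.12,0,0,0,-1],[0.16,0,-0.12,0,0,0,-1]]
  ]
}}

```text
time: 15.28
eef_pos: [0.5405, -0.1677, 0.2232]
orientation: [0.321, 0.045, 0.946, -0.017]
force: [-0.0, -0.4, 12.0]
width: 0.0238
```

Run:
```python
from h import *
rep()
```

```text
t 15.275 axle [ 0.5723 -0.1709  0.1815] F [-1.000e-02 -3.700e-01  1.205e+01] M [-0.04 -1.39 -0.02] lean 37.51 tilt -0.004 q6 -2.355
```

>>> {"method": "apply_moves", "body": {
  "targets": [
    [[0.16,0,-0.12,0,0,0,-1],[0.16,0,-0.12,0,0,0,-1],[0.16,0,-0.12,0,0,0,-1],[0.16,0,-0.12,0,0,0,-1],[0.16,0,-0.12,0,0,0,-1]]
  ]
}}

```text
time: 15.9
eef_pos: [0.5305, -0.1668, 0.2232]
orientation: [0.321, 0.044, 0.946, -0.017]
force: [0.3, 0.0, 11.3]
width: 0.0239
```

>>> {"method": "apply_moves", "body": {
  "targets": [
    [[0.16,0,-0.12,0,0,0,-1],[0.16,0,-0.12,0,0,0,-1],[0.16,0,-0.12,0,0,0,-1],[0.16,0,-0.12,0,0,0,-1],[0.16,0,-0.12,0,0,0,-1]]
  ]
}}

```text
time: 16.52
eef_pos: [0.5205, -0.1658, 0.2231]
orientation: [0.321, 0.045, 0.946, -0.017]
force: [0.1, -0.0, 11.7]
width: 0.0238
```

>>> {"method": "apply_moves", "body": {
  "targets": [
    [[0.16,0,-0.12,0,0,0,-1],[0.16,0,-0.12,0,0,0,-1],[0.16,0,-0.12,0,0,0,-1],[0.16,0,-0.12,0,0,0,-1],[0.16,0,-0.12,0,0,0,-1]]
  ]
}}

```text
time: 17.15
eef_pos: [0.5106, -0.1649, 0.2232]
orientation: [0.321, 0.044, 0.946, -0.017]
force: [-0.4, 0.1, 11.1]
width: 0.024
```

>>> {"method": "apply_moves", "body": {
  "targets": [
    [[0.16,0,-0.12,0,0,0,-1],[0.16,0,-0.12,0,0,0,-1],[0.16,0,-0.12,0,0,0,-1],[0.16,0,-0.12,0,0,0,-1],[0,0,0,0,0,0,-1]]
  ]
}}

```text
time: 17.77
eef_pos: [0.5023, -0.164, 0.2228]
orientation: [0.321, 0.044, 0.946, -0.017]
force: [-0.3, 0.2, 11.7]
width: 0.0238
```

Run:
```python
from h import *
rep()
```

```text
t 17.775 axle [ 0.5341 -0.1672  0.1811] F [-0.32  0.21 11.72] M [ 0.03 -1.27 -0.04] lean 37.47 tilt -0.0039 q6 -2.401
```

The force and height were even on the way back, so there is no bump. One more stretch takes the drum onto row 1, then I'll lift.

>>> {"method": "apply_moves", "body": {
  "targets": [
    [[0.16,0,-0.12,0,0,0,-1],[0.16,0,-0.12,0,0,0,-1],[0.16,0,-0.12,0,0,0,-1],[0,0,0,0,0,0,-1]]
  ]
}}

```text
time: 18.27
eef_pos: [0.4964, -0.1635, 0.2228]
orientation: [0.321, 0.044, 0.946, -0.017]
force: [-1.1, 0.6, 11.7]
width: 0.0242
```

>>> {"method": "apply_moves", "body": {
  "targets": [
    [[-0.6,0,-0.8,0,0,0,-1],[-0.9,0,-1.2,0,0,0,-1],[-0.9,0,-1.2,0,0,0,-1],[0.8,0,-2.0,0,0,0,-1],[0,0,0,0,0,0,-1]]
  ]
}}

```text
time: 18.9
eef_pos: [0.4755, -0.1601, 0.2706]
orientation: [0.318, 0.044, 0.947, -0.016]
force: [0.4, -0.3, -2.4]
width: 0.0239
```

Run:
```python
from h import *
rep(); p,R,o=pose(); print(p,R.tolist())
d=snap('scene','s7');c=snap('top','t7')
ax=p+R[:,2]*.0525
for k,cc in(('s',d),('t',c)): print(k,proj(cc,[p,ax,ax+.06*R[:,1]]))
u,v=proj(d,[ax])[0].astype(int);a=cv2.resize(d['color'][v-40:v+40,u-35:u+45],None,fx=5,fy=5,interpolation=cv2.INTER_CUBIC)
u2,v2=proj(c,[ax])[0].astype(int);b=cv2.resize(c['color'][v2-45:v2+35,u2-40:u2+40],None,fx=5,fy=5,interpolation=cv2.INTER_CUBIC)
print('origins scene',u-35,v-40,'top',u2-40,v2-45)
cv2.imwrite('pics/c7.png',np.hstack([a,b]))
```

```text
t 18.9 axle [ 0.507  -0.1632  0.2288] F [ 0.39 -0.32 -2.37] M [ 0.09  0.64 -0.01] lean 37.07 tilt -0.0013 q6 -2.369
[ 0.47553045 -0.16013964  0.270643  ] [[-0.794423436519048, 0.09364386001123949, 0.6001018505149452], [0.07390685359350756, 0.9956048505128513, -0.05752181001316935], [-0.6028508774988838, -0.0013450343782567646, -0.7978527498112339]]
s [[316.93601104 135.23573184]
 [306.97125764 147.58020854]
 [311.38953696 158.65006423]]
t [[377.73883291 220.82157716]
 [376.2194706  210.54312635]
 [355.52657408 208.67765994]]
origins scene 271 107 top 336 165
```

View pics/c7.png

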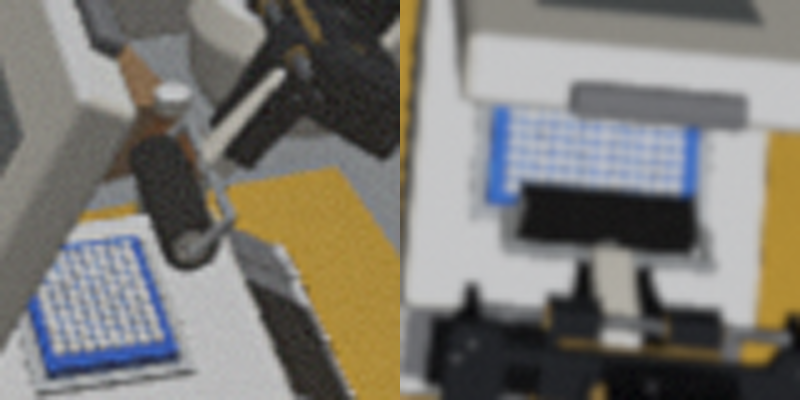

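The scene crop shows the drum's axle end at (190,248). In the top crop the drum spans (520–697, 185–250), with its centre at (606,218). From these I'll fit how far the roller has pitched in the grip.

Run:
```python
from h import *
from scipy.optimize import least_squares
s=load('s7');t=load('t7')
R=np.array([[-0.7944,0.09364,0.6001],[0.0739,0.9956,-0.0575],[-0.60285,-0.001345,-0.79785]]);p=np.array([.47553,-.16014,.27064])
def ax(phi,off):
    g=p-.019*R[:,2]; c,sn=np.cos(phi),np.sin(phi)
    return g+R@np.array([-.0715*sn,off,.0715*c])
obs_s=np.array([308.6,156.2])-[-.6,-.7];obs_t=np.array([376.8,208.2])-[.6,-.8]
def res(v):
    a=ax(*v);return np.r_[proj(s,[a+.06*R[:,1]])[0]-obs_s,proj(t,[a])[0]-obs_t]
r=least_squares(res,[.05,0.]);print(np.degrees(r.x[0]),r.x[1],r.fun)
```

```text
6.076736570234707 -0.00020300751307275364 [ 0.36064174  0.66558873  0.49826214 -0.57416515]
```

Run:
```python
from h import *
z=np.load('grip.npz');pg,Rg=z['p'],z['R'];g=pg-.019*Rg[:,2]
Rn=Rg@Ro.from_euler('y',6.2,degrees=True).as_matrix();Tn=g+.019*Rn[:,2]
np.savez('place.npz',p=Tn,R=Rn);print(Tn)
cur=plan([(Tn+[-.02,-.03,.1],Rn)],-1,step=.05)
cur=plan([(Tn+[0,0,.06],Rn)],-1,cur=cur,step=.05)
```

```text
[0.51739688 0.13739725 0.16975346]
[0.04, 4.47, -0.04, 0.2, 1.0, 0.4, -1],
[0.07, 4.47, -0.06, 0.2, 1.0, 0.4, -1],
[0.1, 4.47, -0.07, 0.2, 1.0, 0.4, -1],
[0.14, 4.46, -0.08, 0.2, 1.0, 0.4, -1],
[0.17, 4.46, -0.1, 0.3, 1.1, 0.3, -1],
[0.19, 4.47, -0.11, 0.2, 1.0, 0.4, -1]
--
[0.36, 1.62, 2.12, 0.0, 0.0, -0.0, -1],
[0.35, 1.61, 2.13, 0.0, 0.0, -0.0, -1]
--
```

>>> {"method": "apply_moves", "body": {
  "targets": [
    [[0,4.5,0,0.2,1.0,0.4,-1],[0.1,4.5,-0.1,0.2,1.0,0.4,-1],[0.1,4.5,-0.1,0.2,1.0,0.4,-1],[0.1,4.5,-0.1,0.2,1.0,0.4,-1],[0.2,4.5,-0.1,0.3,1.1,0.3,-1]]
  ]
}}

```text
time: 19.62
eef_pos: [0.4935, 0.0668, 0.2697]
orientation: [0.274, 0.063, 0.96, -0.016]
force: [0.8, -0.1, -1.9]
width: 0.0237
```

>>> {"method": "apply_moves", "body": {
  "targets": [
    [[0.2,4.5,-0.1,0.2,1.0,0.4,-1],[0.3,1.6,2.1,0,0,0,-1],[0.3,1.6,2.1,0,0,0,-1],[0,0,0,0,0,0,-1],[0,0,0,0,0,0,-1]]
  ]
}}

```text
time: 20.25
eef_pos: [0.5178, 0.1392, 0.231]
orientation: [0.265, 0.067, 0.962, -0.017]
force: [-0.5, 0.3, -2.2]
width: 0.0237
```

Run:
```python
from h import *
rep();p,R,o=pose();z=np.load('place.npz');print(z['p']+[0,0,.06]-p)
plan([(z['p']+[0,0,.03],z['R'])],-1,step=.04)
```

```text
t 20.25 axle [0.5445 0.1357 0.1859] F [-0.55  0.31 -2.19] M [ 0.13  0.56 -0.02] lean 30.82 tilt 0.0037 q6 -1.085
[-0.00041485 -0.00181571 -0.00122735]
[1.61, -0.2, 2.67, 0.1, -0.1, 0.0, -1]
--
```

>>> {"method": "apply_moves", "body": {
  "targets": [
    [[0.8,-0.1,1.35,0,0,0,-1],[0.8,-0.1,1.35,0,0,0,-1],[0.5,0,0.9,0,0,0,-1],[0,0,0,0,0,0,-1],[0,0,0,0,0,0,-1]]
  ]
}}

```text
time: 20.88
eef_pos: [0.5182, 0.1373, 0.1896]
orientation: [0.266, 0.068, 0.962, -0.017]
force: [-0.7, 0.5, -2.6]
width: 0.024
```

Run:
```python
from h import *
rep();p,R,o=pose();z=np.load('place.npz');print(z['p']-p)
plan([(z['p'],z['R'])],-1,step=.04)
c=snap('top','t8');d=snap('scene','s8');c0=load('t1');d0=load('s1')
a=lambda im:cv2.resize(im[175:215,250:310],None,fx=6.5,fy=6.5,interpolation=cv2.INTER_CUBIC)
b=lambda im:cv2.resize(im[205:265,305:365],None,fx=5,fy=5,interpolation=cv2.INTER_CUBIC)
h=np.zeros((600,800,3),np.uint8)
for i,(x,y) in enumerate(((c,d),(c0,d0))):
    h[i*300:i*300+260,:390]=a(x['color']);h[i*300:i*300+300,400:700]=b(y['color'])
cv2.imwrite('pics/c8.png',h)
```

```text
t 20.875 axle [0.5449 0.1338 0.1446] F [-0.67  0.53 -2.61] M [ 0.05  0.55 -0.02] lean 30.87 tilt 0.004 q6 -1.059
[-8.02807723e-04  6.37527885e-05 -1.98957128e-02]
[1.09, -0.01, 1.67, 0.1, -0.0, -0.0, -1]
--
```

View pics/c8.png

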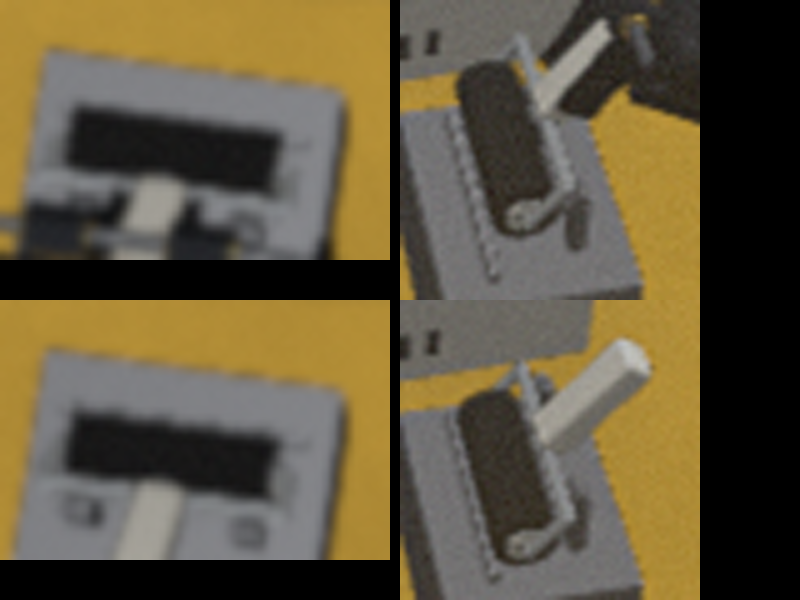

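The roller hangs 20 mm above its place, with its lean matching the original picture. In top view the drum spans 68–282 now against 68–278 originally. I'll check the sideways offset numerically.

Run:
```python
from h import *
t=load('t1');n=load('t8');s=load('s1')
a=np.array([.5517,.1353,.129]);ry=np.array([.139,.99,0])
print('expected shift top',proj(t,[a+[0,0,.02]])-proj(t,[a]),'scene',proj(s,[a+.06*ry+[0,0,.02]])-proj(s,[a+.06*ry]))
print('per mm x,y top',(proj(t,[a+[.001,0,0],a+[0,.001,0]])-proj(t,[a])).round(2).tolist(),'scene',(proj(s,[a+[.001,0,0],a+[0,.001,0]])-proj(s,[a])).round(2).tolist())
for nm,A,B,r in(('top',load('t1'),load('t8'),(slice(186,204),slice(256,296))),('scene',load('s1'),load('s8'),None)):
    if nm=='top':
        for C in(A,B):
            g=cv2.cvtColor(C['color'],cv2.COLOR_BGR2GRAY).astype(float)[187:207,256:300]
            w=np.clip(90-g,0,70)/70; w[14:]=0 if 0 else w[14:]
            e=[]
            for row in range(4,14):
                l=g[row]; m=l<75
                k=np.flatnonzero(m); 
                if len(k): e.append((row+187,256+k[0],256+k[-1]))
            print(e)
    else:
        tp=cv2.cvtColor(A['color'],cv2.COLOR_BGR2GRAY)[222:258,314:337]
        im=cv2.cvtColor(B['color'],cv2.COLOR_BGR2GRAY)[205:265,300:350]
        R=cv2.matchTemplate(im,tp,cv2.TM_CCOEFF_NORMED);_,v,_,l=cv2.minMaxLoc(R);print('scene shift',l[0]+300-314,l[1]+205-222,v)
        x,y=l;print(R[y,x-1:x+2],R[y-1:y+2,x])
tp=cv2.cvtColor(t['color'],cv2.COLOR_BGR2GRAY)[188:206,256:297];im=cv2.cvtColor(n['color'],cv2.COLOR_BGR2GRAY)[180:214,248:305]
R=cv2.matchTemplate(im,tp,cv2.TM_CCOEFF_NORMED);_,v,_,l=cv2.minMaxLoc(R);x,y=l;print('top shift',x-8,y-8,v,R[y,x-1:x+2],R[y-1:y+2,x])
```

```text
expected shift top [[-0.64927919 -0.6513683 ]] scene [[ 0.38493904 -4.73958629]]
per mm x,y top [[0.0, -0.32], [-0.32, 0.0]] scene [[-0.33, 0.08], [0.13, 0.26]]
[(192, np.int64(262), np.int64(267)), (193, np.int64(261), np.int64(274)), (194, np.int64(261), np.int64(279)), (195, np.int64(261), np.int64(287)), (196, np.int64(260), np.int64(291)), (197, np.int64(260), np.int64(292)), (198, np.int64(260), np.int64(292)), (199, np.int64(260), np.int64(292)), (200, np.int64(260), np.int64(291))]
[(191, np.int64(262), np.int64(263)), (192, np.int64(261), np.int64(270)), (193, np.int64(261), np.int64(278)), (194, np.int64(261), np.int64(285)), (195, np.int64(260), np.int64(291)), (196, np.int64(260), np.int64(292)), (197, np.int64(260), np.int64(292)), (198, np.int64(260), np.int64(292)), (199, np.int64(260), np.int64(292)), (200, np.int64(260), np.int64(292))]
scene shift 0 -6 0.9273115396499634
[0.86501443 0.92731154 0.8191345 ] [0.86468226 0.92731154 0.889496  ]
top shift 0 -1 0.9881798624992371 [0.96486866 0.98817986 0.9774282 ] [0.8956655  0.98817986 0.94382554]
```

>>> {"method": "apply_moves", "body": {
  "targets": [
    [[0,0.22,0,0,0,0,-1],[0.3,0,0.5,0,0,0,-1],[0.3,0,0.45,0,0,0,-1],[0.25,0,0.4,0,0,0,-1],[0,0,0,0,0,0,-1]]
  ]
}}

```text
time: 21.6
eef_pos: [0.5175, 0.1395, 0.1725]
orientation: [0.265, 0.067, 0.962, -0.017]
force: [0.1, -0.2, -1.7]
width: 0.024
```

>>> {"method": "apply_moves", "body": {
  "targets": [
    [[0.1,0,0.17,0,0,0,-1],[0,0,0,0,0,0,-1],[0,0,0,0,0,0,-1]]
  ]
}}

```text
time: 21.98
eef_pos: [0.5181, 0.1397, 0.1717]
orientation: [0.266, 0.067, 0.962, -0.017]
force: [0.1, 0.4, -2.4]
width: 0.0235
```

Run:
```python
from h import *
rep();p,R,o=pose();z=np.load('place.npz');print(z['p']-p)
```

```text
t 21.975 axle [0.5449 0.1361 0.1266] F [ 0.15  0.41 -2.36] M [0.09 0.56 0.07] lean 30.88 tilt 0.004 q6 -1.034
[-0.0007494  -0.00225557 -0.001911  ]
```

>>> {"method": "apply_moves", "body": {
  "targets": [
    [[0.06,0,0.08,0,0,0,-1],[0,0,0,0,0,0,-1],[0,0,0,0,0,0,-1]]
  ]
}}

```text
time: 22.35
eef_pos: [0.5179, 0.1397, 0.1705]
orientation: [0.266, 0.067, 0.962, -0.017]
force: [-0.2, 0.2, -2.8]
width: 0.0235
```

>>> {"method": "apply_moves", "body": {
  "targets": [
    [[0.06,0,0.08,0,0,0,-1],[0,0,0,0,0,0,-1],[0,0,0,0,0,0,-1]]
  ]
}}

```text
time: 22.72
eef_pos: [0.5178, 0.1397, 0.1695]
orientation: [0.266, 0.067, 0.962, -0.017]
force: [0.1, 0.4, -1.9]
width: 0.0237
```

Run:
```python
from h import *
rep();p,R,o=pose();z=np.load('place.npz');print(z['p']-p)
```

```text
t 22.725 axle [0.5445 0.1361 0.1244] F [ 0.13  0.44 -1.86] M [ 0.09  0.62 -0.03] lean 30.86 tilt 0.0038 q6 -1.032
[-0.00043243 -0.0022938   0.00024735]
```

Nearly touching; a bit lower.

>>> {"method": "apply_moves", "body": {
  "targets": [
    [[0.06,0,0.08,0,0,0,-1],[0,0,0,0,0,0,-1],[0,0,0,0,0,0,-1]]
  ]
}}

```text
time: 23.1
eef_pos: [0.5181, 0.1398, 0.1691]
orientation: [0.266, 0.067, 0.961, -0.017]
force: [-2.4, -0.1, 1.8]
width: 0.0245
```

>>> {"method": "apply_moves", "body": {
  "targets": [
    [[0.03,0,0.04,0,0,0,-1],[0,0,0,0,0,0,-1],[0,0,0,0,0,0,-1]]
  ]
}}

```text
time: 23.48
eef_pos: [0.5182, 0.1398, 0.169]
orientation: [0.266, 0.067, 0.961, -0.017]
force: [-4.7, -0.0, 6.0]
width: 0.024
```

Run:
```python
from h import *
rep();p,R,o=pose();z=np.load('place.npz');print(z['p']-p)
t=load('t1');n=snap('top','t9');s=load('s1');d=snap('scene','s9')
def m(A,B,r0,r1,c0,c1):
    G=lambda C:cv2.cvtColor(C['color'],cv2.COLOR_BGR2GRAY)
    R=cv2.matchTemplate(G(B)[r0-6:r1+6,c0-6:c1+6],G(A)[r0:r1,c0:c1],cv2.TM_CCOEFF_NORMED);_,v,_,(x,y)=cv2.minMaxLoc(R)
    q=lambda a:(a[0]-a[2])/(2*(a[0]-2*a[1]+a[2]))
    return x-6+q(R[y,x-1:x+2]),y-6+q(R[y-1:y+2,x]),v
print(m(t,n,188,206,256,297),m(s,d,222,258,314,337))
```

```text
t 23.475 axle [0.5449 0.1362 0.124 ] F [-4.68 -0.02  6.04] M [-0.35  0.52 -0.2 ] lean 30.94 tilt 0.0041 q6 -1.03
[-0.0007811  -0.00239856  0.00071139]
(np.float32(0.23589493), np.float32(-0.18705586), 0.991426944732666) (np.float32(-0.13264444), np.float32(-0.10374327), 0.9706090092658997)
```

The roller is seated within about 1 mm of its original image position. I'll ease the load, open, and withdraw along the handle.

>>> {"method": "apply_moves", "body": {
  "targets": [
    [[-0.04,0,-0.06,0,0,0,-1],[0,0,0,0,0,0,-1],[0,0,0,0,0,0,-1]]
  ]
}}

```text
time: 23.95
eef_pos: [0.518, 0.1398, 0.1691]
orientation: [0.266, 0.067, 0.961, -0.016]
force: [-0.3, 0.1, 2.7]
width: 0.0237
```

>>> {"method": "apply_moves", "body": {
  "targets": [
    [[0,0,0,0,0,0,0.2],[0,0,0,0,0,0,0.2],[0,0,0,0,0,0,0.2],[0,0,0,0,0,0,0.2],[0,0,0,0,0,0,0.2]]
  ]
}}

```text
time: 24.58
eef_pos: [0.5177, 0.1397, 0.1687]
orientation: [0.266, 0.067, 0.962, -0.017]
force: [0.3, -0.2, 0.2]
width: 0.0517
```

Run:
```python
from h import *
rep();p,R,o=pose();print(o['width'])
# handle direction in tool frame, retreat along handle
z=np.load('grip.npz');print('retreat dir (tool)',R.T@(-z['R'][:,2]))
```

```text
t 24.575 axle [0.5444 0.1361 0.1236] F [ 0.27 -0.24  0.22] M [0.04 0.3  0.02] lean 30.86 tilt 0.0039 q6 -1.031
0.05166408230547984
retreat dir (tool) [ 0.10832375  0.0010864  -0.99411508]
```

>>> {"method": "apply_moves", "body": {
  "targets": [
    [[0.2,0,-2.0,0,0,0,0.2],[0.4,0,-4.0,0,0,0,0.2],[0.4,0,-4.0,0,0,0,0.2],[0.4,0,-4.0,0,0,0,0.2],[0,0,0,0,0,0,0.2]]
  ]
}}

```text
time: 25.2
eef_pos: [0.4353, 0.1518, 0.2858]
orientation: [0.269, 0.067, 0.961, -0.015]
force: [0.6, -0.7, 0.9]
width: 0.0522
```

Run:
```python
from h import *
rep()
t=load('t1');n=snap('top','t10');s=load('s1');d=snap('scene','s10')
def m(A,B,r0,r1,c0,c1):
    G=lambda C:cv2.cvtColor(C['color'],cv2.COLOR_BGR2GRAY)
    R=cv2.matchTemplate(G(B)[r0-6:r1+6,c0-6:c1+6],G(A)[r0:r1,c0:c1],cv2.TM_CCOEFF_NORMED);_,v,_,(x,y)=cv2.minMaxLoc(R)
    q=lambda a:(a[0]-a[2])/(2*(a[0]-2*a[1]+a[2]))
    return np.round([x-6+q(R[y,x-1:x+2]),y-6+q(R[y-1:y+2,x]),v],2)
print('drum',m(t,n,188,206,256,297),m(s,d,222,258,314,337),'handle',m(t,n,200,222,264,280),m(s,d,208,240,330,358))
t0=load('top0');s0=load('scene0')
print('lid',m(t0,n,145,195,345,425),m(s0,d,95,180,255,300),'spare',m(t0,n,145,178,270,316),'rack',m(t0,n,215,260,172,208),'bottle',m(t0,n,228,255,442,472),'stand',m(t0,n,180,226,248,306))
cv2.imwrite('pics/c9.png',cv2.resize(d['color'][90:290,220:380],None,fx=3,fy=3,interpolation=cv2.INTER_CUBIC))
```

```text
t 25.2 axle [0.4623 0.1484 0.2409] F [ 0.59 -0.7   0.87] M [0.07 0.3  0.  ] lean 31.22 tilt 0.0071 q6 -1.023
drum [ 0.16 -0.06  1.  ] [-0.11 -0.16  0.98] handle [0.2  0.04 1.  ] [-0.01 -0.04  0.99]
lid [-0.01  0.    1.  ] [-0.02  0.13  0.98] spare [-0. -0.  1.] rack [0.01 0.   1.  ] bottle [0. 0. 1.] stand [ 0.09 -0.01  1.  ]
```

The roller's drum and handle match the original pictures to within 0.2 px, and the lid and bystanders are unmoved. The last check is whether the caps sit lower than at the start.

Run:
```python
from h import *
from scipy.optimize import least_squares
A=load('scene0');B=load('s10')
for i in range(5):
    if i==0: acc=B['color'].astype(float)
    else: acc+=arm.camera('scene')['color']
acc/=5; a0=np.mean([load('scene0')['color'],load('s1')['color'],load('s2')['color']],0)
G=lambda c:cv2.GaussianBlur(cv2.cvtColor(c.astype(np.float32),cv2.COLOR_BGR2GRAY),(0,0),.6)
a,b=G(a0),G(acc)
rx=np.array([np.cos(.09),-np.sin(.09),0]);ry=np.array([np.sin(.09),np.cos(.09),0]);f=np.array([.533,-.168,0])
print('3mm down px',proj(A,[f+[0,0,.167]])-proj(A,[f+[0,0,.17]]))
U,V=np.meshgrid(np.linspace(-3.5,3.5,9),np.linspace(-46,46,93))
for k in range(8):
    P=lambda dz:np.array([f+rx*(9*k+u)/1e3+ry*v/1e3+[0,0,.1705-dz] for u,v in zip(U.ravel(),V.ravel())])
    S=lambda im,q:cv2.remap(im,q[:,0].astype(np.float32)[None],q[:,1].astype(np.float32)[None],cv2.INTER_CUBIC)[0]
    ref=S(a,proj(A,P(0)));ds=np.arange(-.002,.0071,.0005)
    c=[np.corrcoef(ref,S(b,proj(A,P(d))))[0,1] for d in ds];print(k+1,'down mm',1e3*ds[int(np.argmax(c))],round(max(c),3))
```

```text
3mm down px [[0.0071325 0.7291412]]
1 down mm 0.0 0.923
2 down mm 7.000000000000001 0.135
3 down mm 3.4999999999999996 0.566
4 down mm 5.0 0.678
5 down mm 6.0 0.354
6 down mm 2.0 0.714
7 down mm -0.5 0.939
8 down mm 0.5 0.978
```

The image check is too coarse to count: the caps move only 0.7 px and the lid hides the back rows. The return pass, level and even in force over the rows from back to front, is the better evidence. Handing in.

```bash
python3 -c "
from h import *
rep();print(arm.hand_in())"
```

```text
t 25.5 axle [0.4609 0.1469 0.2348] F [ 0.66 -0.28  0.04] M [ 0.08  0.33 -0.02] lean 30.71 tilt 0.0025 q6 -1.023
the job is handed in; nothing more can be done
None
```

I rolled the caps from the front row to the back row, put the roller back in its stand, let go and handed in at 25.5 s. I have no direct view showing that all eight rows are home.

**Rolling:** I set the drum on the front row and rolled to the back row in under the lid. I then rolled back to the front as a second pass before lifting off. The roller's push on the plate was about 15–16 N on the way in, and 12.5–14 N on the last row and the return pass, a little under the 15–20 N given. It slipped about 6° in the grip and could not carry more. I corrected for that tilt when putting it back.

**Caps:** The evidence that they are home is the return pass, which ran level (within 0.4 mm) at a nearly constant force, ending on row 1. My image check of cap heights did not settle it: the caps move only about 0.7 pixel, the lid hides the back rows, and the per-row results disagreed (row 1 showed no movement).

**Roller:** Compared numerically with the starting pictures, the drum and handle are within about 0.2 pixel (roughly 0.6 mm) of where they began.

**Surroundings:** In the same comparison the lid, spare plate, tube rack and bottle show no movement. The gripper is open and clear of everything. I could not look at a final picture because the viewing limit was reached.

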